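Pop the shower-cap case out of its spring clip and catch it

TASK

The little shower-cap case is caught in the chrome spring clip on the shelf. Press the clip's square side tab all the way down with one finger, so that the case springs forward, and let the case run against your other finger, so that it is stopped just in front of the catch before it slides away off the clip's open end. Nothing is to be gripped or lifted, the other things on the shelf stay where they are, and the program finishes while holding: tab still down under one finger, case at rest against the other.

Things in the scene. Friction and masses are not known exactly. Their poses are not given: they have to be found in the camera images.
- clip: Chrome spring clip fixed on the shelf board (board top 20 mm above the work surface). Origin: on the board, below the front face of the caught case. x: the way the case is ejected, y: to the tab's side, z up. Floor: top at z = 14 mm, x from -100 to +35 (open end), y from -31 to +31; rails 8 mm high, 5 mm thick at y = +-28.5. Spring housing at x = -99 to -77, up to z = 44, its rod back to x = -161.
- pusher (a joint): Travel in m of the damped spring pusher behind the case: 0 at the start, 0.07 fully out along the clip's +x. It pushes the case with about 2 N; once free the case moves at roughly 50 mm/s and, if not stopped, tips off the open end.
- catch_top (a point): Top of the catch, a 44 mm wide, 4 mm thick bar that stands 6 mm out of the clip's floor right in front of the case (x = 2.5, y = 0, z = 20 mm in the clip's frame). It moves down with the tab and is below the floor once the tab is over 6 mm down. If the tab is let go with the case above, the catch rises and tips the case.
- case: Closed white plastic shower-cap case, a rounded block 50 (x) x 50 (y) x 30 mm, 50 to 85 g, loose, lying on the clip's floor between the rails, axes parallel to the clip's. Origin: centre of its underside; at the start at x = -25, y = 0, z = 14 mm in the clip's frame (its top at z = 44).
- tab_top (a point): Centre of the top face of the clip's tab: a flat square steel pad 30 x 30 mm, beside the channel at x = 35, y = 60 mm in the clip's frame, its top at z = 36 mm untouched and 26 mm when fully down (lower than the case's top, higher than the rails). It travels straight down.
- tab (a joint): How far the tab is pressed down, in m: 0 untouched, 0.010 fully down on its stop. A spring pushes it back up: 2 N at the top, 5 N at the bottom, plus 1 to 2 N of rubbing while the case leans on the catch.
- stop_line (a point): Point fixed to the clip over the middle of the channel, beside the tab and level with its untouched top: x = 35, y = 0, z = 36 mm in the clip's frame, 60 mm from tab_top along the clip's y axis. A finger standing upright here, its tip 5 to 25 mm above the clip's floor, stops the case.
- shampoo: Bystander: closed shampoo bottle, 60 mm across, 170 mm tall, on the turntable (plate 250 mm across, its top 38 mm above the work surface, left part of the shelf). Origin: centre of underside.
- saucer: Bystander: ceramic soap saucer, 90 mm across, 18 mm high, on the turntable. Origin: centre of underside.
- cup: Bystander: orange toothbrush cup, 66 mm across, 90 mm tall, on the turntable. Origin: centre of underside.
- tweezer: Bystander: steel tweezer 90 mm long, 4 mm high, on the turntable. Origin: middle of underside.
- jar: Bystander: closed cream jar, 48 mm across, 42 mm high, standing on the shelf behind the clip's tab side. Origin: centre of underside.
- nailbrush: Bystander: wooden nail brush 75 x 32 x 24 mm lying beside the clip on the side away from the tab. Origin: centre of underside.
- soap: Bystander: bar of soap 75 x 50 x 24 mm on the right part of the shelf. Origin: centre of underside.
Things that resemble listed ones, but are neither listed nor needed, are in the scene too. Leave any blue, purple or yellow look-alike of the case alone.

How it is judged:
On the way, in this order (a step that is already met when the one before it is completed fails the run):
1. the tab is being pressed down while the case still stands in the clip (value of joint tab above 0.003 m and x of case in the frame of clip below -0.022 m).
2. with the tab held down, the case has come out past the catch and stands against a finger (value of joint tab above 0.006 m and x of case in the frame of clip above -0.017 m and contact force between the fingers and case above 0.3 N), for 0.2 s.
At the end, for the whole second after the job is handed in: The tab is held more than 6 mm down, and the case is at rest, flat on the clip's floor, 8 to 45 mm forward of where it started, pressed by its spring against a finger with more than 0.3 N (all of step 2 and x of case in the frame of clip below 0.02 m and z of case in the frame of clip between 0.01 and 0.02 m and angle between case's own z axis and vertical below 0.15 rad and linear speed of case below 0.01 m/s); the arm keeps its last pose, push and grip.
It fails at once if the case slides away (more than 50 mm forward) (x of case in the frame of clip above 0.025 m).
It fails at once if the case is lifted or tipped (z of case in the frame of clip above 0.024 m or angle between case's own z axis and vertical above 0.35 rad).
It fails at once if a bystander is moved by more than 20 mm or tipped over (distance of any of shampoo, saucer, cup, tweezer, jar, nailbrush, soap from where it was at the start of the episode above 0.02 m or angle between any of shampoo, saucer, cup, tweezer, jar, nailbrush, soap's own z axis and vertical above 0.5 rad).
It also fails if it takes over 38 s, if anything falls off the work surface, if the arm or the gripper's body presses on something with over 40 N, if the wrist force passes 120 N, or if a joint passes its speed limit or range.

ROBOT

A 6-joint arm with a two-finger parallel gripper is mounted at the origin on the work surface. World frame = base frame: x ahead of the robot, y to its left, z up, the work surface at z = 0. Lengths are in m, angles in rad, forces in N, time in s.
With the tool pointing down it reaches from about 0.35 to 1 m from the base axis. Payload 7.1 kg.
Tool frame: the origin (TCP) lies between the finger pads; the fingertips stand 8 mm ahead of it and the grasp point (between the pads) lies 11 mm behind it; z points along the fingers, y is the direction in which the jaws open and shut (so a half turn about z gives the same grasp; the last joint's range is limited). The gripper opens to 85 mm and grips with 20 to 120 N. Pads are 22 mm wide; open, the fingers measure 114 mm over their backs; the gripper's body (76 mm by 85 mm) begins 54 mm behind the grasp point. The pads swing forward as they close: fully open they stand 13 mm farther back than shut.
Start: joints at [1.089, 0.423, 1.63, -0, 1.089, -0.019], TCP at [0.279, 0.559, 0.239] pointing down, gripper open.
Joint ranges: [-3, 3], [-0.9, 2.11], [0.09, 2.58], [-1.31, 4.45], [0.11, 2.69], [-2.54, 2.54]. Speed limits (rad/s): [2.39, 2.39, 3.01, 3.14, 3.14, 3.14].

INTERFACE

Orientations are given as a rotation vector (axis times angle).
In Python, from plant import ctrl, claw, optics, sign_off gives the robot as it stands. Calls block until the motion is done:
- ctrl.move_to(position, orientation): joint-space move of the TCP to a pose.
- ctrl.move_straight(position, rot=None, v=0.15): straight line of the TCP; rot=None keeps the orientation; v is the mean speed in m/s.
- ctrl.move_joints(angles): joint-space move.
- claw.command_gripper(opening, f_grip=None): finger opening in m; f_grip is the grip in N (None keeps the last); returns when the fingers have stopped.
- ctrl.sleep(seconds).
- ctrl.inverse_kinematics(position, orientation): joint angles nearest the present ones, or None.
- optics.get_image(name): name is "scene" or "top" or "wrist"; returns the picture (480x640x3 uint8, blue, green, red); there is no depth.
- optics.camera_model(name): a dict with "K" (3x3 intrinsics, pixels), "extrinsics" (4x4, takes a point from camera to world coordinates); the wrist camera has in their place "T_tool_cam" (4x4, takes a point from camera to tool coordinates, whose origin is the TCP and whose axes are the flange's). Camera axes: x right, y down, z forward; pixel columns grow to the right and rows downward; lengths in m; the calibration is good to about 2 mm. A picture is of the moment at which its call begins: read the wrist's pose just before it. camera_model takes no time and is no camera call.
A pose or a line that the arm cannot do raises ctrl.MotionError and nothing moves.
- sign_off(): hands the job in, once; it reports no verdict.
Readings, each from a call of its own:
- ctrl.get_time_s(): time.
- ctrl.get_qpos(): joint angles.
- ctrl.get_joint_vel(): joint speeds.
- ctrl.get_joint_torque(): joint torques, N m.
- ctrl.get_eef_pos(): TCP position.
- ctrl.get_tcp_rot(): TCP orientation.
- ctrl.get_wrist_force(): force on the tool from outside, world axes, zero at the start.
- ctrl.get_wrist_torque(): the same for the moment, N m.
- ctrl.get_width(): finger opening in m.
Only numpy, scipy, OpenCV 4.12 (cv2) and the standard library are available. Lean on these libraries where they do the work, as an engineer would, in place of code of your own. Each camera call takes 0.05 s, during which the arm holds its last target.

## Working session

There is one attempt and no reset: what is moved stays moved. The work goes in short steps, each a Python script; the robot and the scene stay as the last script left them, time stands still between calls to the robot, and variables do not carry over. Pictures are saved under pics/ and viewed, and the job is handed in when it is done.

```bash
ls; mkdir -p pics; python3 - <<'E'
from plant import ctrl, claw, optics
import cv2
for n in("scene","top","wrist"):
    cv2.imwrite(f"pics/{n}0.png",optics.get_image(n)); m=optics.camera_model(n); print(n,{k:v for k,v in m.items()})
print(ctrl.get_time_s(),ctrl.get_eef_pos(),ctrl.get_tcp_rot(),ctrl.get_width(),ctrl.get_wrist_force())
E
```

```text
pics
scene {'K': array([[458.96017256,   0.        , 320.72135967],
       [  0.        , 458.96017256, 236.88132376],
       [  0.        ,   0.        ,   1.        ]]), 'extrinsics': array([[-0.63864407,  0.57889493, -0.50696589,  1.03800462],
       [ 0.76941712,  0.47059634, -0.43189859,  0.45720163],
       [-0.01144761, -0.6658977 , -0.74595523,  0.88549443],
       [ 0.        ,  0.        ,  0.        ,  1.        ]])}
top {'K': array([[539.27788071,   0.        , 318.79294567],
       [  0.        , 539.27788071, 247.61697595],
       [  0.        ,   0.        ,   1.        ]]), 'extrinsics': array([[ 2.58533504e-02, -9.96972183e-01,  7.33353319e-02,
         3.69657744e-01],
       [-9.99580486e-01, -2.67395869e-02, -1.11286020e-02,
         1.99260615e-04],
       [ 1.30558631e-02, -7.30168551e-02, -9.97245247e-01,
         1.30398738e+00],
       [ 0.00000000e+00,  0.00000000e+00,  0.00000000e+00,
         1.00000000e+00]])}
wrist {'K': array([[338.67220179,   0.        , 316.83006615],
       [  0.        , 338.67220179, 242.90791761],
       [  0.        ,   0.        ,   1.        ]]), 'T_tool_cam': array([[-1.31134067e-04, -9.51534337e-01, -3.07542500e-01,
         7.90044740e-02],
       [ 9.99999399e-01,  2.10102663e-04, -1.07644923e-03,
         4.82122922e-05],
       [ 1.08889390e-03, -3.07542456e-01,  9.51533737e-01,
        -1.34017329e-01],
       [ 0.00000000e+00,  0.00000000e+00,  0.00000000e+00,
         1.00000000e+00]])}
0.15 [0.27879487 0.55888    0.23868809] [-7.20325344e-01 -3.05757081e+00  1.91229227e-03] 0.08540479273393206 [ 0.16855145 -0.00463917  1.12297454]
```

View pics/top0.png

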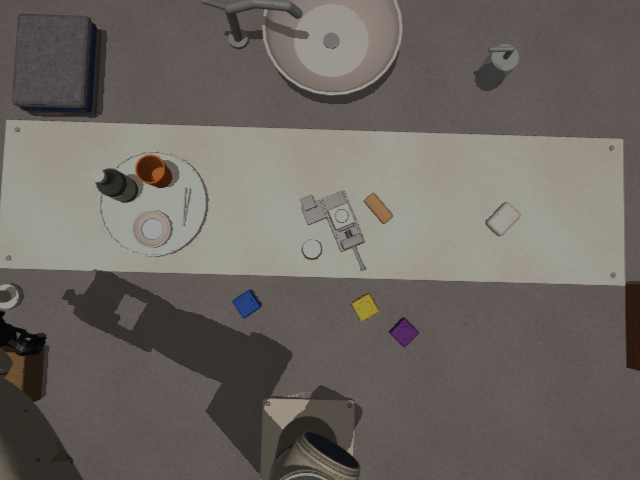

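View pics/scene0.png

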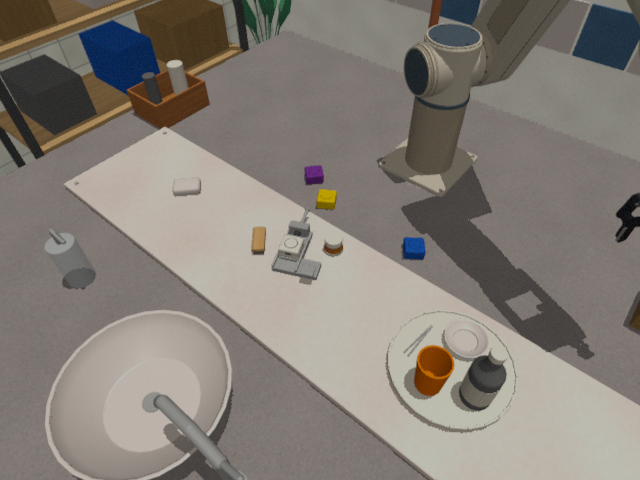

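View pics/wrist0.png

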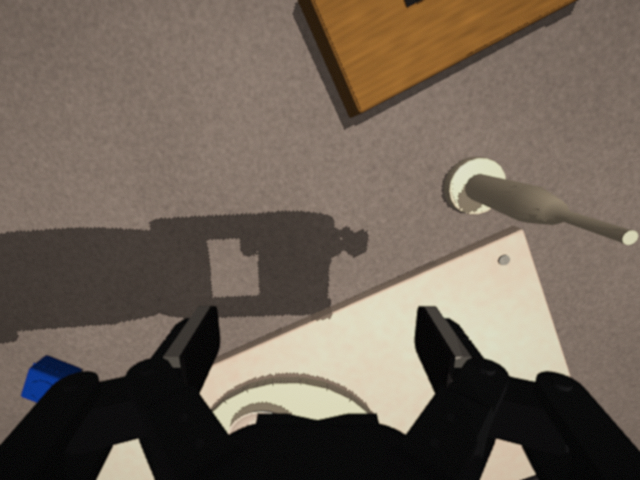

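The top view shows the clip at about (342,218). The tab is at (311,207) on the robot's left, the open end points away from the robot, and the rod end is at (363,269). The jar is at (312,248) and the nailbrush at (378,208). I'll enlarge this area next.

```bash
python3 - <<'E'
import cv2
a=cv2.imread("pics/top0.png")[180:280,285:405]; cv2.imwrite("pics/topc.png",cv2.resize(a,None,fx=6,fy=6,interpolation=cv2.INTER_CUBIC))
a=cv2.imread("pics/scene0.png")[195:295,245:365]; cv2.imwrite("pics/scenec.png",cv2.resize(a,None,fx=6,fy=6,interpolation=cv2.INTER_CUBIC))
E
```

```text
(no output)
```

View pics/topc.png

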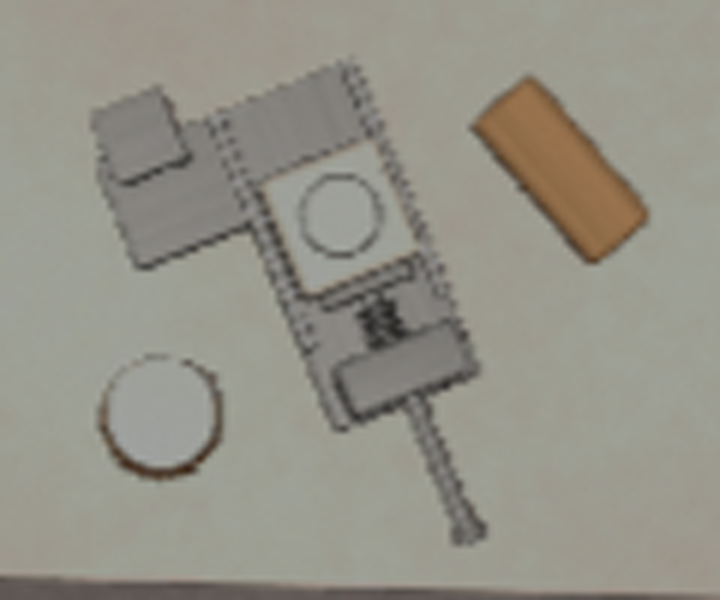

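View pics/scenec.png

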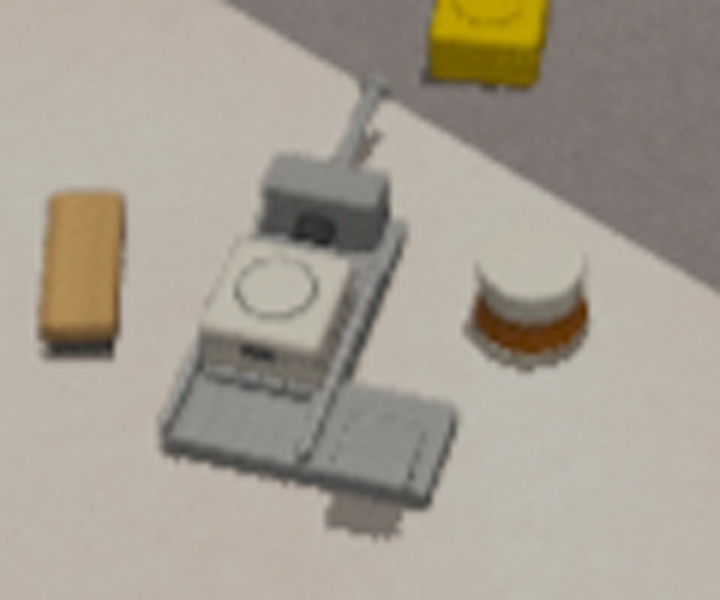

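```bash
cat > h.py <<'E'
import numpy as np, cv2
from scipy.optimize import least_squares
from scipy.spatial.transform import Rotation as R
from plant import ctrl, claw, optics
def proj(P,K,T):
    p=(np.linalg.inv(T)@np.c_[P,np.ones(len(P))].T)[:3]; q=K@p; return (q[:2]/q[2]).T
def clip2w(c,P,z0=0.02):
    P=np.atleast_2d(P); M=np.array([[np.cos(c[2]),-np.sin(c[2])],[np.sin(c[2]),np.cos(c[2])]])
    return np.c_[P[:,:2]@M.T+np.array(c[:2]),P[:,2]+z0]
def fit(P,views,c0):
    f=lambda c:np.concatenate([(proj(clip2w(c,P_),K,T)-u).ravel() for P_,u,K,T in views])
    r=least_squares(f,c0,loss='soft_l1'); return r.x,f(r.x)
E
python3 - <<'E'
from h import *
P=np.array([[0,25,44],[0,-25,44],[-50,-25,44],[-50,25,44],[50,75,36],[50,45,36],[20,45,36],[20,75,36],[35,-31,22],[-25,0,44]])/1e3
u=np.array([[262,184],[378,140],[425,252],[302,297],[93,110],[157,87],[190,155],[122,184],[350,60],[341,216]],float)
u=(u+.5)/6-.5+[285,180]
m=optics.camera_model("top"); v1=(P,u,m["K"],m["extrinsics"])
c,r=fit(P,[v1],[.45,-.05,.4]); print(c,r.reshape(-1,2).round(1).tolist())
# scene: case top corners, front bottom?
Ps=np.array([[0,25,44],[0,-25,44],[-50,-25,44],[-50,25,44],[-25,0,44],[-77,-28,44],[35,-31,14]])/1e3
us=np.array([[330,358],[200,335],[240,238],[352,262],[276,288],[262,192],[163,438]],float); us=(us+.5)/6-.5+[245,195]
ms=optics.camera_model("scene"); v2=(Ps,us,ms["K"],ms["extrinsics"])
c,r=fit(P,[v2],c); print(c,r.reshape(-1,2).round(1).tolist())
c,r=fit(P,[v1,v2],c); print(c)
print(clip2w(c,[[.035,.06,.036],[.035,0,.036]]))
for s in(1,-1):
    x=np.array([np.cos(c[2]),np.sin(c[2]),0])*s; z=np.array([0,0,-1]); y=np.cross(z,x)
    o=R.from_matrix(np.c_[x,y,z]).as_rotvec(); p=clip2w(c,[[.035,.03,.2]])[0]
    print(s,o,ctrl.inverse_kinematics(p,o))
E
```

```text
[ 0.55883978 -0.05444542  0.40180356] [[-0.8, -0.4], [-0.1, -0.8], [0.1, 0.4], [0.5, 0.8], [-0.5, 0.4], [0.8, -0.4], [-0.0, 0.1], [-0.7, -0.0], [0.8, -0.6], [0.0, 0.4]]
[ 0.56342524 -0.0480267   0.41954532] [[-1.3, -0.4], [0.0, -0.9], [0.2, 0.0], [1.3, 0.0], [0.8, 1.3], [-1.1, -0.4], [-0.1, 0.7]]
[ 0.55973967 -0.05308765  0.41016576]
[[ 0.5679109   0.01589228  0.056     ]
 [ 0.59183658 -0.039131    0.056     ]]
1 [3.07575778 0.63978001 0.        ] [-4.05540901e-02  3.80777202e-01  1.74713937e+00 -4.44089210e-16
  1.01367609e+00  1.12007648e+00]
-1 [ 0.63978001 -3.07575778 -0.        ] [-4.05540901e-02  3.80777202e-01  1.74713937e+00 -4.44089210e-16
  1.01367609e+00 -2.02151617e+00]
```

```bash
python3 - <<'E'
from h import *
c=[0.5595,-0.0534,0.407]
x=np.array([np.cos(c[2]),np.sin(c[2]),0]); z=np.array([0,0,-1]); y=np.cross(z,x)
o=R.from_matrix(np.c_[x,y,z]).as_rotvec()
p0=ctrl.get_eef_pos(); ctrl.move_straight([p0[0],p0[1],.36],v=.2)
p=clip2w(c,[[.02,.03,.2]])[0]
q=ctrl.inverse_kinematics([p[0],p[1],.36],o); print(q)
ctrl.move_joints(q); ctrl.move_straight(p,o,v=.2)
claw.command_gripper(.048,20)
print(ctrl.get_width(),ctrl.get_wrist_force())
T=np.eye(4); T[:3,:3]=R.from_rotvec(ctrl.get_tcp_rot()).as_matrix(); T[:3,3]=ctrl.get_eef_pos(); np.save("T1.npy",T)
im=optics.get_image("wrist"); cv2.imwrite("pics/wrist1.png",im); print(ctrl.get_time_s(),T[:3,3],ctrl.get_tcp_rot(),o)
m=optics.camera_model("wrist"); print(proj(clip2w(c,np.array([[0,25,44],[0,-25,44],[50,75,36],[50,45,36],[20,45,36],[20,75,36],[35,-31,22],[-25,0,44]])/1e3),m["K"],T@m["T_tool_cam"]).round())
E
```

```text
[-5.26906479e-02  2.18144637e-01  1.63415527e+00 -8.88178420e-16
  1.28929275e+00  1.11110568e+00]
0.04808514632088151 [-0.38432497  0.35957773 -0.14712412]
4.5583 [ 0.56609236 -0.01797666  0.22034257] [3.07670132e+00 6.34784120e-01 5.81585284e-04] [3.07676662 0.63491066 0.        ]
[[322. 248.]
 [377. 248.]
 [266. 191.]
 [300. 191.]
 [300. 224.]
 [267. 224.]
 [382. 205.]
 [349. 273.]]
```

View pics/wrist1.png

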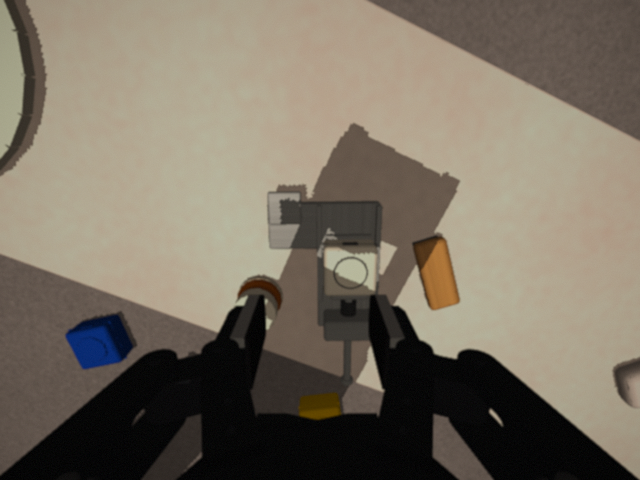

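The wrist view shows the clip squarely aligned. The circle is at (350,272), predicted (349,273), and the tab is at (268–302,191–224). I'll enlarge it to check the residual offset.

```bash
python3 - <<'E'
import cv2
a=cv2.imread("pics/wrist1.png")[180:300,250:400]; a=cv2.convertScaleAbs(a,alpha=1.5,beta=15); cv2.imwrite("pics/w1c.png",cv2.resize(a,None,fx=5,fy=5,interpolation=cv2.INTER_CUBIC))
E
```

```text
(no output)
```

View pics/w1c.png

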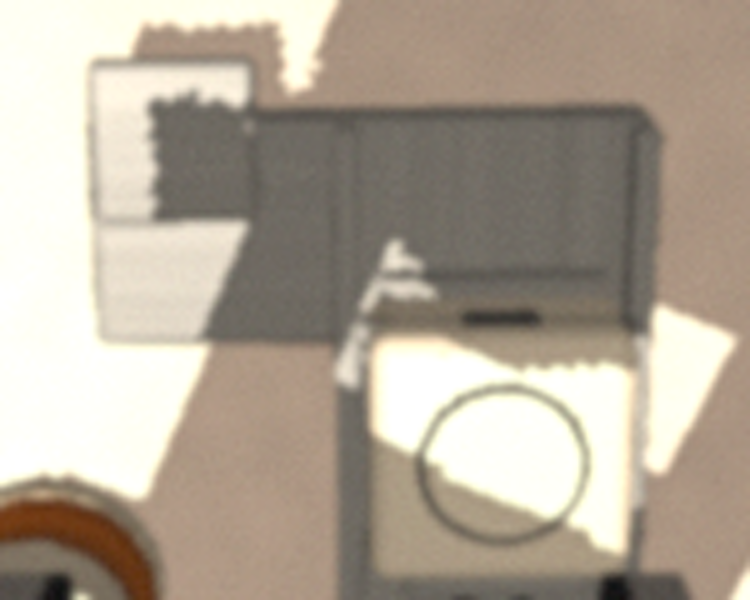

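```bash
python3 - <<'E'
from h import *
c=[0.5595,-0.0534,0.407]
p=clip2w(c,[[.035,.0295,.0]])[0]
x=np.array([np.cos(c[2]),np.sin(c[2]),0]); z=np.array([0,0,-1]); y=np.cross(z,x)
o=R.from_matrix(np.c_[x,y,z]).as_rotvec()
ctrl.move_straight([p[0],p[1],.085],o,v=.12)
T=np.eye(4); T[:3,:3]=R.from_rotvec(ctrl.get_tcp_rot()).as_matrix(); T[:3,3]=ctrl.get_eef_pos()
print(T[:3,3],ctrl.get_wrist_force(),ctrl.get_time_s(),ctrl.get_qpos())
ims=[optics.get_image(n) for n in("wrist","scene","top")]
cv2.imwrite("pics/wrist2.png",ims[0])
a=cv2.resize(ims[1][180:300,240:370],None,fx=4.5,fy=4.5,interpolation=cv2.INTER_CUBIC)
cv2.imwrite("pics/scene2.png",a)
E
```

```text
[ 0.58046761 -0.01249338  0.08571879] [-0.08793076 -0.2935589   0.06135994] 5.8417 [-4.20099134e-02  5.72823854e-01  1.81611895e+00 -2.06646502e-05
  7.51366821e-01  1.12180493e+00]
```

View pics/wrist2.png

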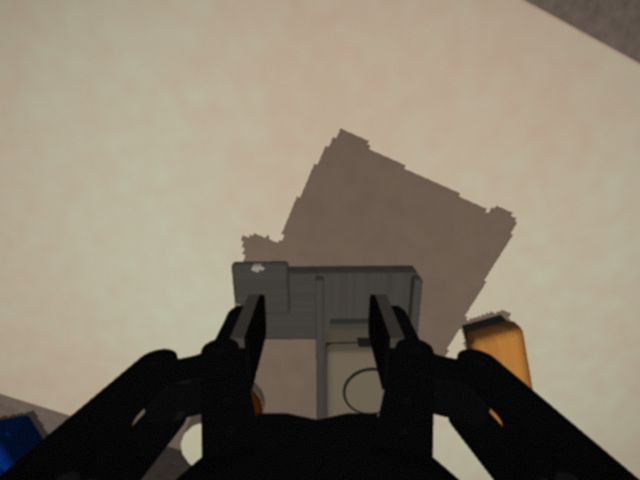

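View pics/scene2.png

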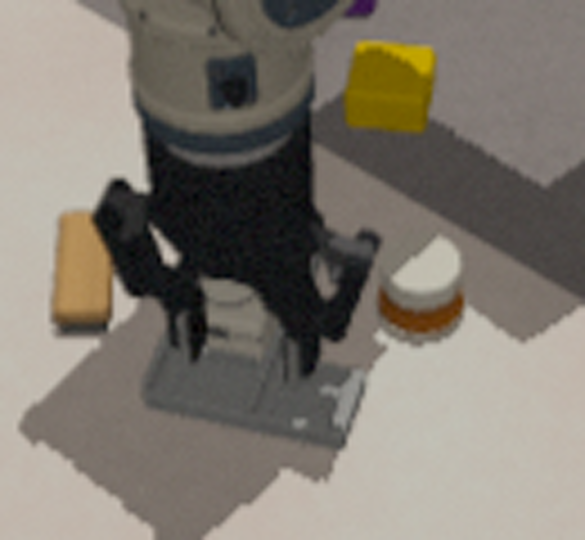

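The wrist view shows the left fingertip at about (252,296), over the tab (233–288). The right fingertip is at about (382,296), over the channel (322–418) and ahead of the case front. Next I'll press down in small guarded steps.

```bash
python3 - <<'E'
from h import *
p=ctrl.get_eef_pos(); zc=.078; zt=None
p=np.array([0.5804676,-0.0124934,0])
while zc>.035:
    ctrl.move_straight([p[0],p[1],zc],v=.04)
    f=np.array(ctrl.get_wrist_force()); print(round(zc,4),round(ctrl.get_eef_pos()[2],4),f.round(2),round(ctrl.get_time_s(),2))
    if f[2]>12: break
    zc-=.0015
E
```

```text
0.078 0.0776 [ 0.05  0.89 -0.1 ] 6.32
0.0765 0.0764 [-0.54  0.02 -0.36] 6.57
0.075 0.0749 [ 0.34 -0.69  0.3 ] 6.82
0.0735 0.0734 [0.58 0.52 1.14] 7.07
0.072 0.0719 [-0.63 -0.06 -0.27] 7.32
0.0705 0.0704 [-0.1   0.15 -0.31] 7.57
0.069 0.0689 [0.23 0.37 0.88] 7.82
0.0675 0.0674 [-0.06  0.31 -0.52] 8.07
0.066 0.0659 [ 0.18  0.81 -0.3 ] 8.32
0.0645 0.0644 [ 0.18 -0.59 -0.11] 8.57
0.063 0.0629 [0.12 0.87 0.94] 8.82
0.0615 0.0615 [ 0.4  -0.26  0.4 ] 9.07
0.06 0.06 [-0.73  0.36  1.03] 9.32
0.0585 0.0585 [0.11 0.47 1.15] 9.57
0.057 0.0569 [-0.88  0.86  1.33] 9.82
0.0555 0.0554 [-0.75 -0.86  2.15] 10.07
0.054 0.054 [-0.84  0.01  3.8 ] 10.32
0.0525 0.0525 [0.46 1.02 3.42] 10.57
0.051 0.0512 [-1.3   0.7   6.21] 10.82
0.0495 0.0507 [-3.15  1.59 15.96] 11.07
```

```bash
python3 - <<'E'
from h import *
F=[]
for i in range(15):
    F.append(ctrl.get_wrist_force()); ctrl.sleep(.04)
F=np.array(F).mean(0); print(F, ctrl.get_wrist_torque(),ctrl.get_eef_pos(),ctrl.get_width(),ctrl.get_time_s())
ex=np.array([np.cos(.407),np.sin(.407),0]); print("along clip x",F@ex)
ims=[optics.get_image(n) for n in("wrist","scene")]
cv2.imwrite("pics/wrist3.png",ims[0])
cv2.imwrite("pics/wrist3c.png",cv2.resize(cv2.convertScaleAbs(ims[0][230:430,200:440],alpha=1.8,beta=20),None,fx=3,fy=3,interpolation=cv2.INTER_CUBIC))
cv2.imwrite("pics/scene3.png",cv2.resize(ims[1][180:300,240:370],None,fx=4.5,fy=4.5,interpolation=cv2.INTER_CUBIC))
E
```

```text
[-3.74059489  1.31267618 16.08943788] [0.70767119 0.80925255 0.16417132] [ 0.58076141 -0.01234381  0.05073619] 0.04782945378479228 11.6917
along clip x -2.9154041550022716
```

View pics/wrist3c.png

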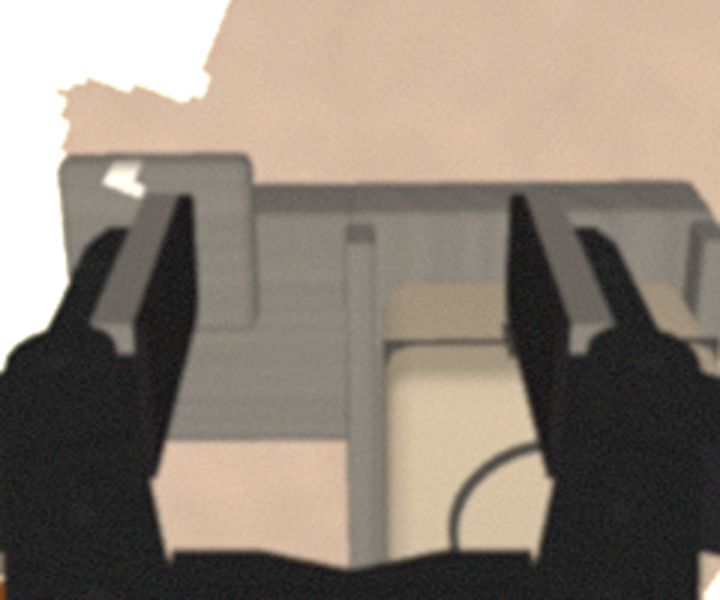

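View pics/scene3.png

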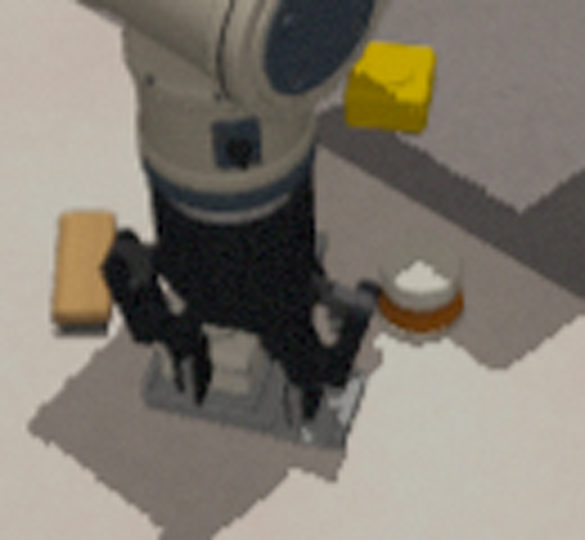

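```bash
python3 - <<'E'
from h import *
c=[0.5595,-0.0534,0.407]
T=np.eye(4); T[:3,:3]=R.from_rotvec(ctrl.get_tcp_rot()).as_matrix(); T[:3,3]=ctrl.get_eef_pos()
m=optics.camera_model("wrist")
for x in(0,12,18,24,30):
    u=proj(clip2w(c,np.array([[x,25,44],[x,25,14],[35,31,22],[50,45,26],[20,45,26],[x-25,15,44]])/1e3),m["K"],T@m["T_tool_cam"]); print(x,((u-[200,230])*3).round().tolist())
E
```

```text
0 [[380.0, 524.0], [375.0, 394.0], [340.0, 239.0], [246.0, 163.0], [252.0, 336.0], [443.0, 653.0]]
12 [[381.0, 457.0], [376.0, 335.0], [340.0, 239.0], [246.0, 163.0], [252.0, 336.0], [445.0, 593.0]]
18 [[381.0, 422.0], [376.0, 305.0], [340.0, 239.0], [246.0, 163.0], [252.0, 336.0], [446.0, 561.0]]
24 [[381.0, 387.0], [376.0, 274.0], [340.0, 239.0], [246.0, 163.0], [252.0, 336.0], [447.0, 529.0]]
30 [[382.0, 350.0], [376.0, 242.0], [340.0, 239.0], [246.0, 163.0], [252.0, 336.0], [448.0, 496.0]]
```

The wrist view shows the tab at crop rows 155–327, against 163–336 predicted for fully down. The case's front bottom edge is at row 283 (predicted 274 at x = 24 mm), so the case stands flat against the finger. The catch is out of sight. One steadiness check, then I'll hand it in.

```bash
python3 - <<'E'
from h import *
from plant import sign_off
ctrl.sleep(.4)
b=optics.get_image("wrist"); a=cv2.imread("pics/wrist3.png"); d=cv2.absdiff(a,b)[230:430,200:440]
t=optics.get_image("top"); cv2.imwrite("pics/top4.png",t)
t0=cv2.imread("pics/top0.png")
print("diff",d.mean(),d.max(),ctrl.get_wrist_force(),ctrl.get_eef_pos(),ctrl.get_time_s())
if d.mean()<3: sign_off(); print("signed off")
E
```

```text
diff 1.4685555555555556 11 [-4.47789578  1.73871928 16.43044474] [ 0.5807354  -0.01233591  0.05073658] 12.2917
the job is handed in; nothing more can be done
signed off
```

View pics/top4.png

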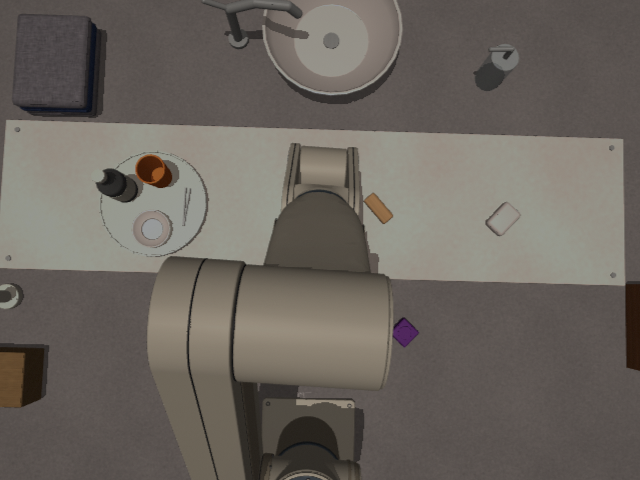

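I pressed the tab down with one finger, the case sprang forward and stopped against the other finger. I handed the job in at 12.3 s with the arm holding that pose; no verdict is reported.

**How it was done:** I found the clip in the top and scene pictures, and a wrist picture confirmed it to about 1 mm. I lined the fingers up across the clip at 48 mm opening, one over the tab and one over the stop line. Then I lowered them in 1.5 mm steps.

**Last checks:**
- **Tab:** it came up hard against its stop, with a steady downward push of about 16 N. The wrist picture agrees that it is fully down.
- **Case:** it lies flat, about 24 mm forward of where it started (x about -1 mm). The wrist picture did not change over the last 0.6 s or so, apart from image noise.
- **Bystanders:** the shampoo, saucer, cup, tweezer, nailbrush and soap look unmoved in the final top view. The arm hid the jar there, but it stood in place in the last scene picture, taken while the tab was held down.

**Not confirmed:** the force of the case on the finger could not be read separately. The total sideways wrist force pointed against the case's push (about -3 N along the clip). I put this down to friction of the finger on the tab, so contact with the case is judged from the pictures.

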